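# Swing the bridge blank into the drilling jig

### The arm

A 7-joint arm with a two-finger parallel gripper is mounted at the origin on a cart in front of the work surface, level with it; the furniture and walls round the work are solid. World frame = base frame: x ahead of the robot, y to its left, z up, the work surface at z = 0. Lengths are in mm, angles in degrees, forces in N, time in s.
With the tool pointing down it reaches from about 425 to 875 mm from the base axis. Payload 9.9 kg.
Tool frame: the origin (TCP) lies at the very end of the fingers, on their centre line; the grasp point (between the pads) lies 19 mm behind it; z points along the fingers, y is the line along which they close (so a half turn about z gives the same grasp; the last joint's range is limited). The gripper opens to 85 mm and grips with 20 to 120 N. Pads are 22 mm wide; open, the fingers measure 114 mm over their backs; the gripper's body (76 mm by 85 mm) begins 54 mm behind the grasp point. The pads swing forward as they close: fully open they stand 13 mm farther back than shut.
Start: joints at [68.595, 32.985, 1.427, 82.34, -0.859, 64.687, -3.237], TCP at [192.893, -646.855, 231.289] pointing down, gripper open.
Joint ranges: [-157.87, 157.87], [-19.46, 123.44], [-87.15, 90], [11.01, 140.99], [-62.26, 242.26], [9.8, 113.94], [-161.44, 161.44]. Speed limits (degrees/s): [127.2, 127.2, 172.46, 172.46, 180, 180, 180].

### API

Orientations are given as [roll, pitch, yaw] about the fixed x, y, z axes, in that order (R = Rz(yaw) Ry(pitch) Rx(roll)).
In Python, from plant import arm gives the robot as it stands.
- The arm moves only by the shell command python3 -m handwheel 'ROWS' [OPENING]. ROWS is a JSON object whose key "moves" holds a list of rows, 1 to 10 of them, each of 4 numbers: dx, dy, dz in mm, then a turn about the tool's z in degrees; each row shifts and turns the commanded pose from where the row before left it, along the tool's axes as they then stand; what a row does not reach is not made up. A row lasts 1/12 s, in which the tool goes at most 41.7 mm and 7.16 degrees, less where a joint would pass 70% of its speed; a pose out of reach is approached as far as the arm can. OPENING is the opening from 0.0 (shut) to 1.0 (fully open), set as the command begins (- or left out keeps the last). The fingers move at their own pace and stop on an object; the grip force is fixed at half the most. Time passes only in rows, so rows that do not move let the fingers close. It prints the time, the measured TCP pose, the force, the opening and the grip force at its end. Input that does not fit is refused with a message, and nothing moves.
- arm.read_state(): the state, without advancing time (a new reading comes with each control period).
- arm.capture(name): name is "scene" or "top"; returns the picture (384x512x3 uint8, red, green, blue); there is no depth.
- arm.camera_params(name): a dict with "K" (3x3 intrinsics, pixels), "extrinsics" (4x4, takes a point from camera to world coordinates). Camera axes: x right, y up, looking along -z (the intrinsics and any distortion apply to the point x, -y, -z); pixel columns grow to the right and rows downward; lengths in mm; the calibration is good to about 2 mm. A picture is of the moment at which its call begins. camera_params takes no time and is no camera call.
- arm.hand_in(): hands the job in; it is judged then, once.
Trained networks look in the newest picture that a camera, given by its name, has taken for a name from the list of things; names that differ only in an ending like _2 or _b are one class to them, and where a whole thing is asked for, a point or a joint stands for the part that bears it (a point fixed in the world has none). Each returns a list of dicts, best first, with "confidence" (0 to 1); they miss things now and then, are a little off and sometimes report something else, mostly with a low value. They report only what shows in the picture. A call takes as long as a camera call.
- arm.spot_in(camera, thing): "uv" ([column, row] in pixels, amid what is visible of it).
The state is a dict: "time": time; "joint_pos": joint angles; "dq": joint speeds; "effort": joint torques, N m; "eef_pos": TCP position; "eef_rot": TCP orientation; "ft_force": force on the tool from outside, world axes, zero at the start; "wrist_torque": the same for the moment, N m; "width": opening from 0.0 (shut) to 1.0 (fully open); "gripper_force": force on a finger pad.
Only numpy, scipy, OpenCV 4.12 (cv2) and the standard library are available. Lean on these libraries where they do the work, as an engineer would, in place of code of your own. Each camera call takes 0.05 s, during which the arm holds its last target. There are 200 camera calls.

### The job

Load the dark bridge blank into the drilling jig: keeping it flat on the board, slide its near end in between the two pegs and up against the wooden heel block while it is still askew, then swing the other end round, pivoting at the pegs, past the sprung catch until the blank meets the stop pin and the catch has sprung fully out behind it. Feel for the stop and press the blank home against it with about 12 N for a moment, never forcing it against the pegs, block, stop or board with more than 18 N; leave it released and the things around undisturbed.

Things in the scene. Friction and masses are not known exactly. Their poses are not given: they have to be found in the camera images.
- jig: Plywood drilling jig fixed on the bench: board 225 x 300 x 15 mm (x -135 to 90, y -135 to 165), origin on its underside, board top z = 15. All jig numbers here are mm in this frame. The seated blank lies along y, its side faces nominally at x = 12 (the face to push on) and x = 60, its heel end at y = -100.
- fittings: All that stands on the board: heel block, two pegs, stop pin and catch; same origin and axes as the jig. Wooden heel block: 24 high above the board, x -5 to 80; its working face looks to the jig's +y and lies at y = -100. The blank must not press on the fittings with more than 18 N. Pressed home it must bear on them with over 4 N for 0.1 s (pressing down on the board eats the push).
- post: Pivot post: fixed steel peg, 16 dia, 23 high above the board, at jig (3, -80); origin at board underside level. When the blank at yaw q to the jig touches both post and heel block, its post-side heel corner is at y = -100, x = 3 + 20 tan q + 8 / cos q.
- guard_pin: Guard pin: second fixed steel peg like the post, at jig (71.5, -53). The heel end of the blank (48 wide) goes in between post and guard pin with 3 to 9 mm play while it is askew (yaw 0 to 0.75 to the jig) and then up to the heel block.
- stop_mark (a point): Fixed mark on the board at jig (68, 72, 15): NOMINAL centre of the stop pin (rigid, steel, 16 dia, 22 high), which stops the blank's +x side face. Pin and catch share one aluminium bracket (8 high, x 66 to 86, y 55 to 155) clamped anywhere within 11 mm of nominal along x; this setting is not reported: feel for the stop. Best push on the blank's other side at y 50 to 65.
- catch_mark (a point): Fixed mark at jig (9, 85, 35): NOMINAL tip of the catch's steel nose (20 high), which sticks out toward -y from a housing 22 high at y 125 to 155. Flat back at x = 9, ramp from (-22, 103) to (5, 85) facing the incoming blank. It shifts in x with the stop pin. Swinging in toward +x, the blank's far end rides up the ramp and pushes the catch back.
- catch (a joint): Catch, m: 0 sprung fully out (toward the jig's -y); grows to 0.028 as it is pushed toward +y (light spring, 0.7 N at 0, 1.6 N at 0.015). The blank pushes it to 0.010 to 0.020; once the blank touches the stop pin it springs out behind the blank's -x face, 2 to 4 mm clear. Passing it takes 3 to 7 N of push.
- blank: Dark rosewood bridge blank, loose, 48 wide (own x) x 192 long (own y), 16 mm thick (raised middle 18, with a slot and six pin holes), 0.06 to 0.13 kg; origin at the centre of its underside. It starts flat on the board at yaw +0.5 to +0.7 to the jig, its heel end (-y) 45 to 90 mm short of the heel block, just outside the pegs. It may be gripped across its width from its middle to 20 mm heelward.
- blank_heel (a point): centre of the blank's heel end (own -y end), on the underside
- blank_tip (a point): centre of the blank's other end (own +y end), on the underside
- radius_block: sanding block of plain wood, 121 x 86 x 24 mm, bystander; origin under its centre
- wax_tin: round tin 77 dia x 32 mm, bystander; origin under its centre
- glue: upright bottle 45 x 47 x 130 mm, bystander; origin under its centre

How it is judged:
By the outcome, as a careful person would: the job done as asked, in the order asked, and still so for the second after the job is handed in, with the robot touching nothing.
It also fails if it takes over 67 s, if anything falls off the work surface, if the arm or the gripper's body presses on something with over 40 N, if the wrist force passes 120 N, or if a joint passes its speed limit or range.

## Working session

There is one attempt and no reset: what is moved stays moved. The work goes in short steps, Python scripts to look and compute and a shell command to move; the robot and the scene stay as the last step left them, time stands still between calls to the robot, and variables do not carry over. Pictures are saved under pics/ and viewed, at most 10 in all, crops included, and the job is handed in when it is done.

```bash
ls; mkdir -p pics; python3 - <<'E'
from plant import arm
import cv2, numpy as np
s=arm.read_state(); print({k:np.round(v,2).tolist() for k,v in s.items()})
for c in ("scene","top"):
    im=arm.capture(c); cv2.imwrite(f"pics/{c}0.png",im[:,:,::-1]); p=arm.camera_params(c); print(c,{k:np.round(v,3).tolist() if not isinstance(v,str) else v for k,v in p.items()})
    for t in ["jig","fittings","post","guard_pin","stop_mark","catch_mark","catch","blank","blank_heel","blank_tip","radius_block","wax_tin","glue"]:
        try: r=arm.spot_in(c,t); print(t,[(np.round(d["uv"],1).tolist(),round(d["confidence"],2)) for d in r[:3]])
        except Exception as e: print(t,e)
E
```

```text
pics
{'time': 0.0, 'joint_pos': [68.6, 33.03, 1.42, 82.39, -0.86, 64.68, -3.24], 'dq': [0.05, 0.05, 0.05, -0.1, 0.06, 0.08, -0.03], 'effort': [0.0, -76.57, 2.25, -28.6, 0.02, 0.01, 0.0], 'eef_pos': [192.76, -646.42, 230.44], 'eef_rot': [-179.91, 0.0, 16.61], 'ft_force': [-0.79, -0.33, 0.19], 'wrist_torque': [-0.04, -0.01, 0.08], 'gripper_force': 0.0, 'width': 1.0}
scene {'K': [[401.587, 0.0, 259.816], [0.0, 401.587, 196.091], [0.0, 0.0, 1.0]], 'extrinsics': [[-0.891, 0.258, -0.373, 237.78], [-0.453, -0.487, 0.747, 765.492], [0.011, 0.834, 0.551, 542.241], [0.0, 0.0, 0.0, 1.0]]}
jig [([287.2, 213.1], 0.92)]
fittings [([260.2, 219.8], 0.91)]
post []
guard_pin [([303.7, 220.0], 0.68), ([274.2, 182.3], 0.61)]
stop_mark [([285.9, 217.8], 0.8), ([259.8, 217.6], 0.24)]
catch_mark [([289.5, 216.6], 0.97), ([183.1, 200.4], 0.72)]
catch [([263.0, 222.4], 0.78)]
blank [([303.1, 217.7], 0.69)]
blank_heel [([305.3, 223.6], 0.87), ([272.6, 180.1], 0.39)]
blank_tip [([301.8, 220.8], 0.97), ([272.8, 299.1], 0.46)]
radius_block [([185.8, 199.6], 0.71)]
wax_tin [([273.6, 299.6], 0.82)]
glue [([181.4, 249.2], 0.78)]
top {'K': [[415.322, 0.0, 263.63], [0.0, 415.322, 194.057], [0.0, 0.0, 1.0]], 'extrinsics': [[0.025, 0.995, -0.096, 501.672], [-0.999, 0.022, -0.03, 93.601], [-0.028, 0.097, 0.995, 1027.968], [0.0, 0.0, 0.0, 1.0]]}
jig [([292.8, 227.3], 0.84)]
fittings [([250.9, 218.8], 0.85)]
post [([327.0, 226.8], 0.46)]
guard_pin [([321.1, 199.1], 0.37)]
stop_mark [([299.4, 228.5], 0.73)]
catch_mark [([297.7, 229.5], 0.64), ([179.6, 181.4], 0.49)]
catch [([250.4, 220.2], 0.64)]
blank [([274.9, 249.4], 0.68)]
blank_heel [([275.4, 245.8], 0.78)]
blank_tip [([276.9, 248.9], 0.63)]
radius_block [([258.5, 135.0], 0.87)]
wax_tin [([178.2, 261.9], 0.89)]
glue [([179.8, 183.4], 0.63), ([258.5, 136.7], 0.37)]
```

```bash
python3 - <<'E'
import cv2
a=cv2.imread("pics/top0.png");cv2.imwrite("pics/top0c.png",cv2.resize(a[130:320,150:400],None,fx=3.15,fy=3.15,interpolation=cv2.INTER_CUBIC))
a=cv2.imread("pics/scene0.png");cv2.imwrite("pics/scene0c.png",cv2.resize(a[130:320,150:400],None,fx=3.15,fy=3.15,interpolation=cv2.INTER_CUBIC))
E
```

```text
(no output)
```

View pics/top0c.png

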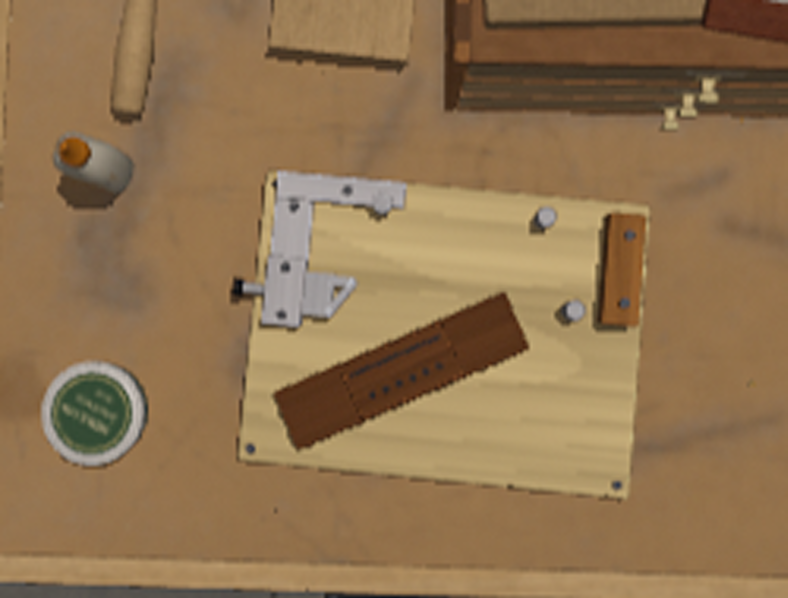

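View pics/scene0c.png

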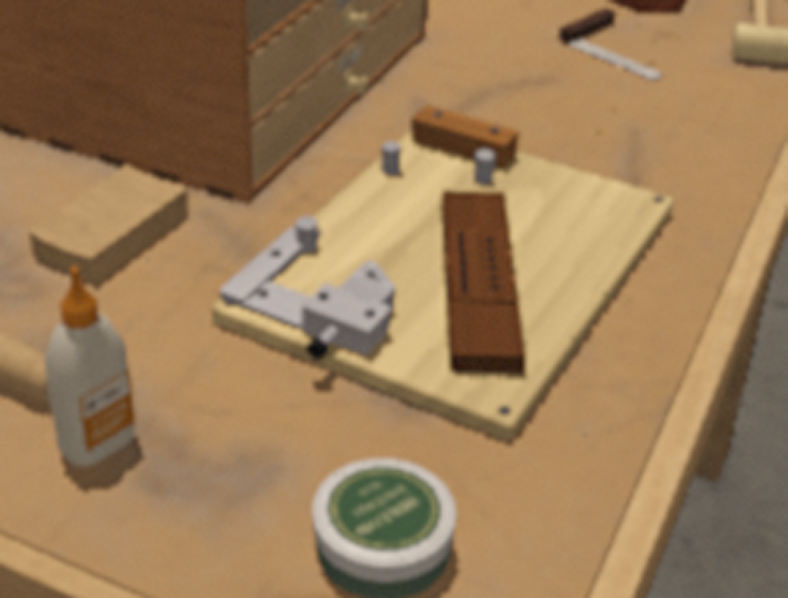

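Top view (crop pixels): the blank lies askew, heel end at about (516,320), tip at (286,423). The post is at (575,308), the guard pin at (546,214), the heel block at (620,270), the stop pin at (380,203) and the catch nose tip at (350,283). The scene view shows the same layout. I'll fit the jig and blank poses from both views.

```bash
cat > h.py <<'E'
import numpy as np, cv2
from plant import arm
from scipy.optimize import least_squares
P={c:arm.camera_params(c) for c in("top","scene")}
def proj(c,X):
    E=np.array(P[c]["extrinsics"]);K=np.array(P[c]["K"])
    x=(np.atleast_2d(X)-E[:3,3])@E[:3,:3]; x=x*[1,-1,-1]; u=x@K.T; return u[:,:2]/u[:,2:]
def place(p,L):
    L=np.atleast_2d(L).astype(float);c,s=np.cos(p[2]),np.sin(p[2])
    z=p[3] if len(p)>3 else 0
    return np.c_[p[0]+c*L[:,0]-s*L[:,1],p[1]+s*L[:,0]+c*L[:,1],L[:,2]+z]
def fit(obs,p0):
    # obs: list of (cam,local,uv)
    f=lambda p:np.concatenate([proj(c,place(p,l))[0]-uv for c,l,uv in obs])
    r=least_squares(f,p0,loss="soft_l1"); return r.x,f(r.x).reshape(-1,2)
def tojig(J,X):
    X=np.atleast_2d(X);c,s=np.cos(J[2]),np.sin(J[2]);d=X[:,:2]-J[:2];return np.c_[c*d[:,0]+s*d[:,1],-s*d[:,0]+c*d[:,1]]
E
cat > f0.py <<'E'
from h import *
def pk(c,l,u,v): return (c,np.array(l,float),np.array([u/3.15+150-.34,v/3.15+130-.34]))
jo=[pk("top",(90,165,15),268,170),pk("top",(90,-135,15),649,205),pk("top",(-135,-135,15),628,495),pk("top",(-135,165,15),239,460),
pk("top",(3,-80,38),576,309),pk("top",(71.5,-53,38),546,215),pk("top",(80,-100,39),610,213),pk("top",(-5,-100,39),601,325),
pk("scene",(90,165,15),216,307),pk("scene",(-135,165,15),510,428),pk("scene",(-135,-135,15),672,203),pk("scene",(3,-80,38),485,154),pk("scene",(71.5,-53,38),391,147),
pk("scene",(80,-100,39),412,122),pk("scene",(-5,-100,39),515,149)]
for name,o in(("both",jo),("top",[x for x in jo if x[0]=="top"])):
    J,r=fit(o,[500,0,0,0] if name=="both" else [500,0,0]);print(name,np.round(J,3));print(np.round(r,1).tolist())
    if name=="both": JB=J
bo=[pk("top",(24,-96,16),503,293),pk("top",(-24,-96,16),529,347),pk("top",(24,96,16),273,396),pk("top",(-24,96,16),298,450),
pk("scene",(24,-96,16),444,194),pk("scene",(-24,-96,16),502,195),pk("scene",(24,96,16),453,357),pk("scene",(-24,96,16),523,358)]
B,r=fit(bo,[450,0,0.6,15]);print("blank",np.round(B,3));print(np.round(r,1).tolist())
print("blank in jig",tojig(JB,B[:2]),"yaw",B[2]-JB[2],"heel",tojig(JB,place(B,[[0,-96,0],[-24,-96,0],[24,-96,0],[0,96,0]])))
sp=[pk("top",(0,0,0),383,203),pk("scene",(0,0,0),306,223)]
S,r=fit(sp,[500,50,0,37]);print("stop",S,tojig(JB,S[:2]),r.tolist())
n=[pk("top",(0,0,0),352,281)];S,r=fit(n,[500,50,0]) if 0 else (0,0)
E
python3 f0.py
```

```text
both [ 5.22977e+02  3.85410e+01 -7.10000e-02 -5.60000e+00]
[[0.1, -0.0], [0.7, 0.1], [0.3, 1.0], [-0.3, -0.4], [-0.2, 0.3], [0.3, 0.5], [-0.0, -0.6], [0.1, -0.6], [-1.7, 0.5], [0.5, 0.4], [0.9, -0.8], [0.1, 1.0], [0.3, 0.4], [-0.3, -0.7], [-3.0, -0.4]]
top [ 5.22811e+02  3.93270e+01 -6.90000e-02]
[[-0.6, -0.1], [0.7, -0.2], [0.5, 1.3], [-0.8, 0.1], [-0.2, 0.2], [0.2, 0.3], [-0.0, -0.8], [0.1, -0.7]]
blank [471.245  89.112   6.724   9.807]
[[0.0, -0.8], [0.1, 0.4], [-0.1, -1.0], [-0.0, 0.4], [-0.8, -0.3], [0.9, -0.2], [-0.5, 0.1], [1.5, 0.5]]
blank in jig [[-55.20530885  46.75503479]] yaw 6.795608279426013 heel [[  -8.13742589  -36.91463949]
 [ -29.05484446  -48.68161023]
 [  12.77999268  -25.14766875]
 [-102.27319182  130.42470906]]
stop [598.81534284 105.9252938   -1.838555    33.5433585 ] [[70.84220807 72.61870093]] [[-0.13513527525987, -0.3207092207454991], [0.3276025974839172, 0.03293301013053451]]
```

```bash
python3 -m handwheel '{"moves": [[33,-19,0,0],[33,-19,0,0],[33,-19,0,0],[33,-19,0,0],[33,-19,0,0],[33,-19,0,0],[33,-19,0,0],[33,-19,0,0],[33,-19,0,0],[0,0,0,-7]]}' ; python3 -m handwheel '{"moves": [[0,0,0,-7],[0,0,0,-7],[0,0,0,-7],[0,0,0,-7],[0,0,0,-7],[0,0,0,-7],[0,0,0,-7],[0,0,0,-7],[0,0,0,-7],[0,0,0,-7]]}' ; python3 -m handwheel '{"moves": [[0,0,0,-7],[0,0,0,-7],[0,0,0,-7]]}'
```

```text
time: 2.23
eef_pos: [436.2, -389.9, 231.5]
eef_rot: [-179.9, -0.3, 24.0]
ft_force: [1.1, 0.9, -0.9]
width: 1.003
gripper_force: 0.0
time: 3.07
eef_pos: [428.6, -398.2, 231.4]
eef_rot: [180.0, 0.0, 93.9]
ft_force: [-0.9, 0.5, -0.6]
width: 0.996
gripper_force: 0.0
time: 3.32
eef_pos: [428.6, -398.2, 231.4]
eef_rot: [180.0, 0.0, 114.9]
ft_force: [-0.8, -0.2, -0.3]
width: 1.002
gripper_force: 0.0
```

```bash
python3 -m handwheel '{"moves": [[34.5,20.3,0,0],[34.5,20.3,0,0],[34.5,20.3,0,0],[34.5,20.3,0,0],[34.5,20.3,0,0],[34.5,20.3,0,0],[34.5,20.3,0,0],[34.5,20.3,0,0],[34.5,20.3,0,0],[34.5,20.3,0,0]]}' ; python3 -m handwheel '{"moves": [[34.4,20.4,0,0],[34.4,20.4,0,0],[0,0,30,0],[0,0,30,0],[0,0,30,0],[0,0,30,0],[0,0,20,0],[0,0,0,0],[0,0,0,0]]}'
python3 - <<'E'
from h import *
cv2.imwrite("pics/s1.png",cv2.resize(arm.capture("scene")[100:330,130:400,::-1],None,fx=2.6,fy=2.6))
E
```

```text
time: 4.15
eef_pos: [469.5, 1.8, 231.7]
eef_rot: [180.0, 0.0, 114.6]
ft_force: [0.7, -0.0, -0.5]
width: 0.998
gripper_force: 0.0
time: 4.9
eef_pos: [477.7, 79.7, 91.1]
eef_rot: [-179.9, -0.0, 114.6]
ft_force: [-0.1, 0.6, 0.0]
width: 0.995
gripper_force: 0.0
```

View pics/s1.png

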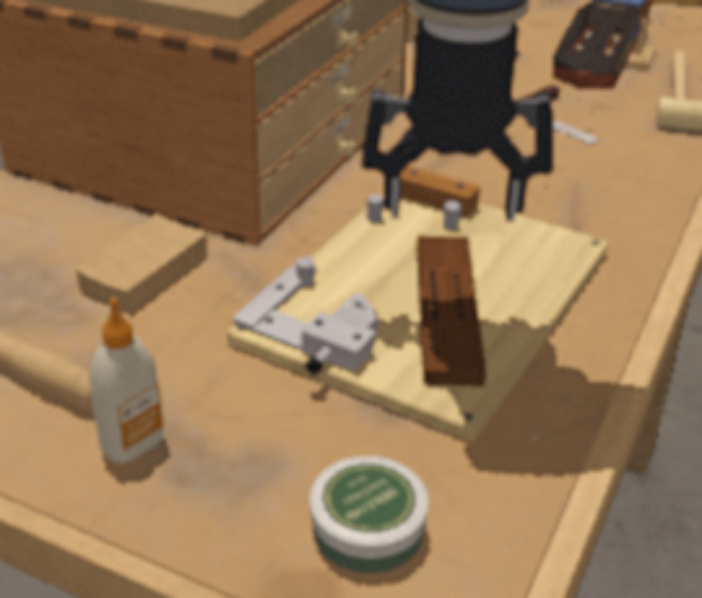

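The gripper straddles the blank: fingers at about (390,200) and (515,205), blank at (450,310). Descending and gripping next.

```bash
python3 -m handwheel '{"moves": [[0,0,25,0],[0,0,25,0],[0,0,15,0],[0,0,8,0],[0,0,0,0],[0,0,0,0]]}' && python3 -m handwheel '{"moves": [[0,0,0,0],[0,0,0,0],[0,0,0,0],[0,0,0,0],[0,0,0,0],[0,0,0,0],[0,0,0,0],[0,0,0,0]]}' 0.3
```

```text
time: 5.45
eef_pos: [478.8, 79.8, 19.4]
eef_rot: [179.9, 0.0, 114.6]
ft_force: [-0.5, 0.5, -0.6]
width: 0.996
gripper_force: 0.0
time: 6.12
eef_pos: [478.4, 79.5, 19.4]
eef_rot: [179.9, 0.1, 114.6]
ft_force: [-2.2, -1.2, 12.9]
width: 0.543
gripper_force: 60.2
```

```bash
python3 -m handwheel '{"moves": [[0,0,-0.6,0],[0,0,0,0]]}'
python3 - <<'E'
from h import *
im=arm.capture("top");cv2.imwrite("pics/t2.png",cv2.resize(im[150:300,200:370,::-1],None,fx=4,fy=4,interpolation=cv2.INTER_CUBIC))
E
```

```text
time: 6.28
eef_pos: [478.3, 79.6, 19.4]
eef_rot: [180.0, 0.0, 114.6]
ft_force: [-2.6, -0.5, 8.3]
width: 0.542
gripper_force: 62.6
```

View pics/t2.png

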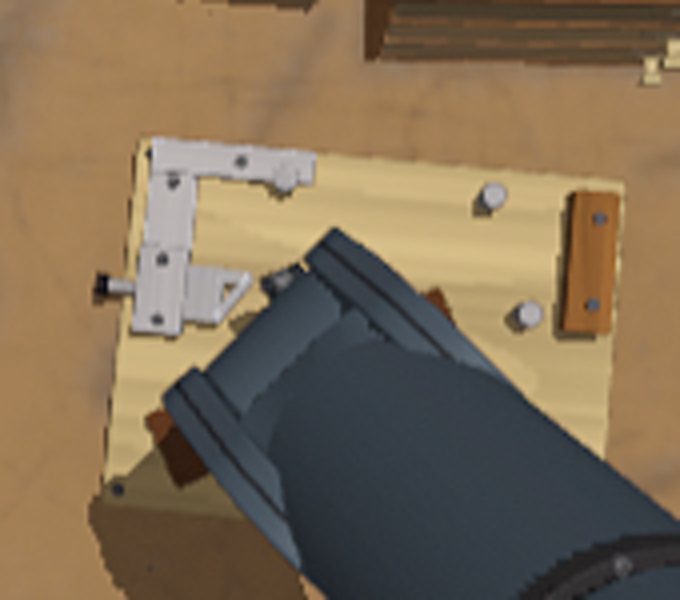

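```bash
python3 -m handwheel '{"moves": [[0,0,-0.7,0],[-4,4,0,0],[-4,4,0,0],[-4,4,0,0],[-4,4,0,0],[-4,4,0,0],[-4,4,0,0],[0,1.5,0,0],[0,0,0,0],[0,0,0,0]]}'; python3 -m handwheel '{"moves": [[-6,0,0,0],[-6,0,0,0],[-6,0,0,0],[-6,0,0,0],[0,0,0,0],[0,0,0,0]]}'
```

```text
time: 7.17
eef_pos: [511.5, 68.4, 19.5]
eef_rot: [180.0, -0.0, 114.6]
ft_force: [0.8, 0.7, -0.8]
width: 0.542
gripper_force: 61.5
time: 7.67
eef_pos: [521.4, 46.0, 19.6]
eef_rot: [180.0, 0.0, 114.5]
ft_force: [-0.5, -0.0, -1.8]
width: 0.54
gripper_force: 61.5
```

```bash
python3 - <<'E'
from h import *
a=arm.capture("top")[160:250,260:370,::-1];b=arm.capture("scene")[140:230,240:350,::-1]
cv2.imwrite("pics/t3.png",cv2.resize(np.vstack([a,b]),None,fx=3.3*2,fy=3.3,interpolation=cv2.INTER_CUBIC) if 0 else cv2.resize(np.hstack([a,b]),None,fx=3.6,fy=3.6,interpolation=cv2.INTER_CUBIC))
E
```

```text
(no output)
```

View pics/t3.png

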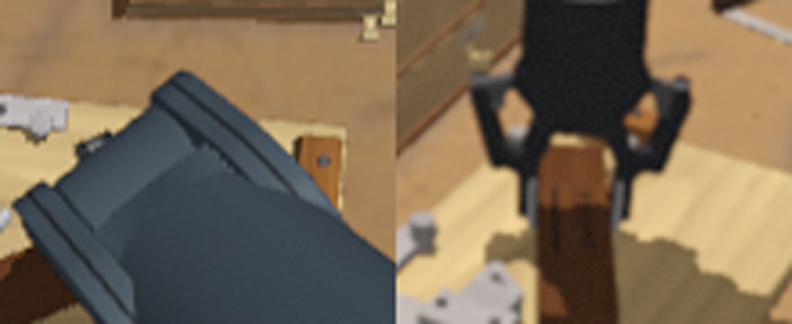

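Top view: the arm hides the heel. The scene crop shows the blank held at (575,200) and lying flat, with the guard pin at (515,140) beside the fingers. I'll continue by feel.

```bash
python3 -m handwheel '{"moves": [[-3,0,0,0],[-3,0,0,0],[-3,0,0,0],[0,0,0,0]]}';python3 -m handwheel '{"moves": [[-3,0,0,0],[-3,0,0,0],[0,0,0,0]]}';python3 -m handwheel '{"moves": [[-1.5,0,0,0],[-1.5,0,0,0],[0,0,0,0]]}'
```

```text
time: 8.1
eef_pos: [525.2, 37.6, 19.6]
eef_rot: [-180.0, 0.0, 114.6]
ft_force: [0.1, -0.3, -0.8]
width: 0.541
gripper_force: 61.5
time: 8.35
eef_pos: [527.7, 32.2, 19.5]
eef_rot: [-180.0, 0.0, 114.6]
ft_force: [0.7, 0.3, -0.9]
width: 0.542
gripper_force: 61.5
time: 8.6
eef_pos: [528.8, 29.9, 19.6]
eef_rot: [-180.0, 0.0, 114.6]
ft_force: [0.1, 0.0, -1.1]
width: 0.54
gripper_force: 61.5
```

```bash
for i in 1; do python3 -m handwheel '{"moves": [[-1.5,0,0,0],[-1.5,0,0,0],[0,0,0,0]]}'; python3 -m handwheel '{"moves": [[-1,0,0,0],[0,0,0,0]]}'|sed -n 2,4p;  python3 -m handwheel '{"moves": [[-1,0,0,0],[0,0,0,0]]}'|sed -n 2,4p; done
```

```text
time: 8.85
eef_pos: [530.1, 27.2, 19.6]
eef_rot: [-180.0, 0.0, 114.6]
ft_force: [0.5, 0.7, -1.7]
width: 0.54
gripper_force: 61.5
eef_pos: [530.4, 26.4, 19.6]
eef_rot: [-180.0, 0.0, 114.6]
ft_force: [-0.8, -0.4, -1.1]
eef_pos: [530.8, 25.5, 19.6]
eef_rot: [-180.0, 0.0, 114.6]
ft_force: [-0.2, -0.1, -1.6]
```

```bash
python3 -m handwheel '{"moves": [[-1,0,0,0],[0,0,0,0]]}'|sed -n 2,4p;  python3 -m handwheel '{"moves": [[-1,0,0,0],[0,0,0,0]]}'|sed -n 2,4p
```

```text
eef_pos: [531.2, 24.6, 19.6]
eef_rot: [-180.0, 0.0, 114.6]
ft_force: [-0.5, -0.3, -2.2]
eef_pos: [531.5, 24.2, 19.6]
eef_rot: [180.0, -0.0, 114.6]
ft_force: [0.3, 2.1, -0.5]
```

```bash
python3 -m handwheel '{"moves": [[-0.5,0,0,0],[0,0,0,0]]}'|sed -n 2,4p;  python3 -m handwheel '{"moves": [[-0.5,0,0,0],[0,0,0,0]]}'|sed -n 2,4p
```

```text
eef_pos: [531.6, 24.0, 19.6]
eef_rot: [180.0, -0.0, 114.6]
ft_force: [-2.0, 3.9, 0.2]
eef_pos: [531.6, 24.0, 19.6]
eef_rot: [-180.0, -0.1, 114.6]
ft_force: [-2.8, 4.8, 0.6]
```

The blank's heel is against the block (contact force about 5 N). Releasing and lifting now.

```bash
python3 -m handwheel '{"moves": [[0.4,0,0,0],[0,0,0,0],[0,0,0,0],[0,0,0,0],[0,0,0,0]]}' 0.85 && python3 -m handwheel '{"moves": [[0,0,-20,0],[0,0,-25,0],[0,0,-25,0],[0,-30,0,0],[0,-40,0,0],[0,-20,0,0],[0,0,0,0]]}' 0.0
python3 - <<'E'
from h import *
a=arm.capture("top")[160:290,230:370,::-1];b=arm.capture("scene")[140:270,220:360,::-1]
cv2.imwrite("pics/t4.png",cv2.resize(np.hstack([a,b]),None,fx=2.85,fy=2.85,interpolation=cv2.INTER_CUBIC))
E
```

```text
time: 10.27
eef_pos: [532.1, 23.0, 19.7]
eef_rot: [180.0, 0.0, 114.6]
ft_force: [-0.6, 0.1, 0.0]
width: 0.851
gripper_force: 0.0
time: 10.85
eef_pos: [445.1, -17.0, 89.5]
eef_rot: [-179.7, 0.1, 114.5]
ft_force: [-1.0, -0.2, -0.4]
width: -0.003
gripper_force: 0.0
```

View pics/t4.png

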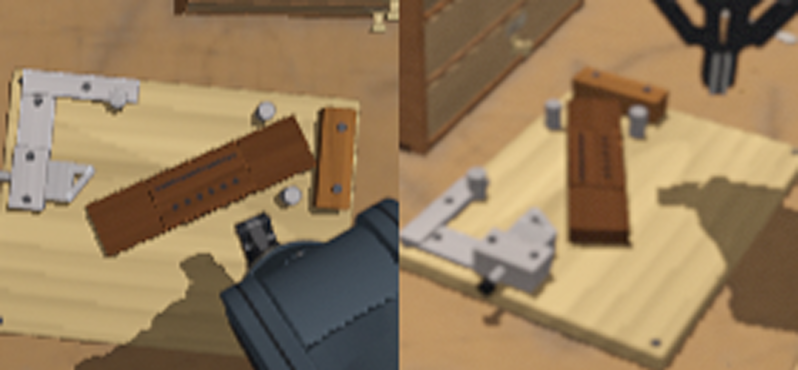

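Left (top): the blank's heel corner (318,163) meets the block and sits between the pegs (265,112) and (290,196). Right (scene): it lies flat, with the gripper clear. Next I'll work out the pusher path.

```bash
cat > path.py <<'E'
from h import *
def pk(l,u,v): return ("top",np.array(l,float),np.array([u/2.85+230-.32,v/2.85+160-.32]))
J=np.array([522.9,38.9,-.070])
B,r=fit([pk((24,-96,31),294,115),pk((-24,-96,31),318,163),pk((24,96,31),86,207),pk((-24,96,31),108,257)],[500,50,.4])
print("blank",B,tojig(J,B[:2]),"q",B[2]-J[2],np.round(r,1).tolist(),"corner",tojig(J,place(B,[-24,-96,0])))
def tcp(q,gap=0,L=156):
    e=np.array([np.cos(q),np.sin(q)]);n=np.array([-e[1],e[0]])
    x=np.array([3,-80])+(8-14.5-gap)*e+(L-20/np.cos(q)-8*np.tan(q))*n
    return place(J,[[*x,0]])[0,:2]
def rel(pos,yaw,tgt):
    d=tgt-pos;y=np.deg2rad(yaw);return np.round([d@[np.cos(y),np.sin(y)],d@[np.sin(y),-np.cos(y)]],1)
if __name__=="__main__":
    s=arm.read_state();p=s["eef_pos"][:2];yaw=s["eef_rot"][2]
    t=tcp(.5,10);print("start",t,rel(np.array(p),yaw,t))
    p=t
    for q in np.arange(.5,-.04,-.05):
        t=tcp(q);print(round(q,2),np.round(t,1),"rel",rel(p,90+np.rad2deg(q+.05+J[2] if q<.5 else .44),t));p=t
E
python3 path.py
```

```text
blank [5.26369451e+02 3.42284391e+01 4.42405566e-01] [[ 3.78769614 -4.41745699]] q 0.5124055662803628 [[-0.0, -0.8], [0.0, 0.7], [-0.2, -0.5], [0.2, 0.5]] corner [[ 29.93649936 -99.85455716]]
start [451.58978058  69.11859909] [75.6 36.3]
0.5 [460.7  73.3] rel [-0.1 10. ]
0.45 [466.1  77.1] rel [1.2 6.5]
0.4 [471.7  80.6] rel [1.1 6.6]
0.35 [477.6  83.7] rel [1.  6.6]
0.3 [483.7  86.5] rel [1.  6.6]
0.25 [490.   88.9] rel [0.9 6.7]
0.2 [496.5  90.9] rel [0.8 6.7]
0.15 [503.1  92.5] rel [0.7 6.7]
0.1 [509.7  93.7] rel [0.7 6.8]
0.05 [516.5  94.6] rel [0.6 6.8]
0.0 [523.3  95. ] rel [0.6 6.8]
```

```bash
python3 -m handwheel '{"moves": [[37.5,18,0,0],[38,18,0,0],[0,0,25,0],[0,0,25,0],[0,0,12,0],[0,0,6,0],[0,0,0,0],[0,0,0,0]]}' && python3 -m handwheel '{"moves": [[0,3,0,0],[0,3,0,0],[0,3,0,0],[0,0,0,0]]}' && python3 -m handwheel '{"moves": [[0,2,0,0],[0,2,0,0],[0,0,0,0]]}'
```

```text
time: 11.62
eef_pos: [451.9, 69.6, 21.7]
eef_rot: [180.0, -0.0, 114.6]
ft_force: [0.5, -0.5, 0.1]
width: 0.005
gripper_force: 0.0
time: 11.95
eef_pos: [460.9, 73.2, 22.2]
eef_rot: [179.9, 0.0, 114.6]
ft_force: [0.8, -0.6, -0.6]
width: -0.004
gripper_force: 0.0
time: 12.2
eef_pos: [463.6, 74.7, 21.7]
eef_rot: [180.0, -0.0, 114.6]
ft_force: [0.7, 0.1, -0.2]
width: -0.0
gripper_force: 0.0
```

```bash
python3 -m handwheel '{"moves": [[0.5,3.3,0,1.4],[0.5,3.3,0,1.4],[0.5,3.3,0,1.4],[0,0,0,0]]}' && python3 -m handwheel '{"moves": [[0.5,3.3,0,1.4],[0.5,3.3,0,1.4],[0.5,3.3,0,1.4],[0,0,0,0]]}'
```

```text
time: 12.53
eef_pos: [472.4, 80.4, 21.6]
eef_rot: [180.0, -0.0, 110.3]
ft_force: [0.9, -0.0, -0.9]
width: -0.002
gripper_force: 0.0
time: 12.87
eef_pos: [480.4, 84.6, 21.4]
eef_rot: [-179.9, 0.0, 106.1]
ft_force: [-2.0, -0.6, 0.4]
width: 0.004
gripper_force: 1.1
```

```bash
python3 - <<'E'
from h import *
a=arm.capture("top")[160:290,230:370,::-1];b=arm.capture("scene")[140:270,220:360,::-1]
cv2.imwrite("pics/t5.png",cv2.resize(np.hstack([a,b]),None,fx=2.85,fy=2.85,interpolation=cv2.INTER_CUBIC))
E
```

```text
(no output)
```

View pics/t5.png

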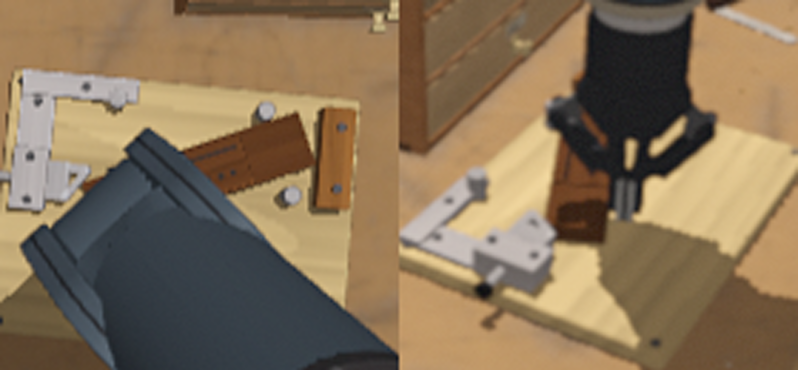

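Top: the heel end is still at the block (corner near (315,162)) and the blank has swung partway. Scene: the fingers push the blank's side at (612,210). Continuing the swing.

```bash
python3 -m handwheel '{"moves": [[0.4,3.3,0,1.4],[0.4,3.3,0,1.4],[0,0,0,0]]}'|sed -n 2,4p; python3 -m handwheel '{"moves": [[0.4,3.3,0,1.4],[0.4,3.3,0,1.4],[0,0,0,0]]}'|sed -n 2,4p
```

```text
eef_pos: [486.2, 86.9, 21.4]
eef_rot: [-179.9, 0.0, 103.3]
ft_force: [-4.4, -0.6, 0.6]
eef_pos: [494.1, 89.7, 21.8]
eef_rot: [179.9, -0.0, 100.5]
ft_force: [-0.4, 0.5, -0.2]
```

```bash
python3 -m handwheel '{"moves": [[0.4,3.3,0,1.4],[0,0,0,0]]}'|sed -n 2,4p; python3 -m handwheel '{"moves": [[0.4,3.3,0,1.4],[0,0,0,0]]}'|sed -n 2,4p
```

```text
eef_pos: [496.9, 90.7, 21.7]
eef_rot: [179.9, -0.0, 99.1]
ft_force: [-1.0, 0.5, -0.6]
eef_pos: [499.8, 91.6, 21.7]
eef_rot: [180.0, -0.0, 97.7]
ft_force: [-1.7, 1.7, 0.8]
```

```bash
python3 -m handwheel '{"moves": [[0.3,3.3,0,1.4],[0,0,0,0]]}'|sed -n 2,4p; python3 -m handwheel '{"moves": [[0.3,3.3,0,1.4],[0,0,0,0]]}'|sed -n 2,4p;python3 -m handwheel '{"moves": [[0.3,2.5,0,1],[0,0,0,0]]}'|sed -n 2,4p
```

```text
eef_pos: [502.9, 92.4, 21.7]
eef_rot: [180.0, -0.0, 96.3]
ft_force: [-2.5, 2.0, 0.8]
eef_pos: [506.2, 92.9, 21.6]
eef_rot: [180.0, -0.0, 94.9]
ft_force: [-1.9, 1.6, 0.6]
eef_pos: [508.5, 93.3, 21.6]
eef_rot: [180.0, -0.0, 94.0]
ft_force: [-2.6, 2.4, 0.4]
```

```bash
python3 -m handwheel '{"moves": [[0.2,2,0,0.8],[0,0,0,0]]}'|sed -n 2,4p; python3 -m handwheel '{"moves": [[0.2,2,0,0.8],[0,0,0,0]]}'|sed -n 2,4p
```

```text
eef_pos: [510.4, 93.6, 21.6]
eef_rot: [180.0, -0.0, 93.2]
ft_force: [-2.1, 1.5, 0.7]
eef_pos: [512.4, 93.9, 21.6]
eef_rot: [180.0, -0.0, 92.4]
ft_force: [-2.5, 2.7, 1.1]
```

```bash
for i in 1; do python3 -m handwheel '{"moves": [[0.2,2,0,0.8],[0,0,0,0]]}'|sed -n 2,4p; python3 -m handwheel '{"moves": [[0.2,2,0,0.8],[0,0,0,0]]}'|sed -n 2,4p; done
```

```text
eef_pos: [514.5, 94.1, 21.6]
eef_rot: [180.0, -0.0, 91.6]
ft_force: [-4.0, 2.7, 1.8]
eef_pos: [516.4, 94.4, 21.6]
eef_rot: [180.0, -0.0, 90.8]
ft_force: [-2.0, 3.4, 2.1]
```

```bash
python3 -m handwheel '{"moves": [[0.1,1,0,0.4],[0,0,0,0]]}'|sed -n 2,4p; python3 -m handwheel '{"moves": [[0.1,1,0,0.4],[0,0,0,0]]}'|sed -n 2,4p;python3 -m handwheel '{"moves": [[0.1,1,0,0.4],[0,0,0,0]]}'|sed -n 2,4p
```

```text
eef_pos: [517.2, 94.4, 21.6]
eef_rot: [180.0, -0.0, 90.4]
ft_force: [-3.4, 2.2, 0.8]
eef_pos: [518.3, 94.5, 21.6]
eef_rot: [180.0, -0.0, 90.0]
ft_force: [-4.1, 2.8, 1.8]
eef_pos: [519.3, 94.6, 21.6]
eef_rot: [180.0, -0.0, 89.6]
ft_force: [-3.9, 2.5, 0.5]
```

```bash
python3 -m handwheel '{"moves": [[0.1,1,0,0.4],[0,0,0,0]]}'|sed -n 2,4p; python3 -m handwheel '{"moves": [[0,1,0,0.4],[0,0,0,0]]}'|sed -n 2,4p;python3 -m handwheel '{"moves": [[0,1,0,0.4],[0,0,0,0]]}'|sed -n 1,4p
```

```text
eef_pos: [520.3, 94.7, 21.6]
eef_rot: [180.0, -0.0, 89.2]
ft_force: [-2.9, 3.2, 1.0]
eef_pos: [521.3, 94.7, 21.6]
eef_rot: [180.0, -0.0, 88.8]
ft_force: [-3.3, 2.7, 1.5]
time: 15.97
eef_pos: [522.3, 94.8, 21.6]
eef_rot: [180.0, -0.0, 88.4]
ft_force: [-2.7, 3.1, 1.4]
```

```bash
python3 -m handwheel '{"moves": [[0,0.7,0,0.2],[0,0,0,0]]}'|sed -n 2,4p; python3 -m handwheel '{"moves": [[0,0.7,0,0.2],[0,0,0,0]]}'|sed -n 2,4p
```

```text
eef_pos: [522.9, 94.8, 21.6]
eef_rot: [180.0, -0.0, 88.2]
ft_force: [-3.6, 4.2, 2.2]
eef_pos: [523.6, 94.8, 21.6]
eef_rot: [-180.0, -0.0, 88.0]
ft_force: [-3.5, 3.0, 0.4]
```

```bash
python3 -m handwheel '{"moves": [[0,0.8,0,0.2],[0,0,0,0]]}'|sed -n 2,4p; python3 -m handwheel '{"moves": [[0,0.8,0,0.2],[0,0,0,0]]}'|sed -n 2,4p;python3 -m handwheel '{"moves": [[0,0.8,0,0.2],[0,0,0,0]]}'|sed -n 2,4p
```

```text
eef_pos: [524.8, 94.3, 21.6]
eef_rot: [180.0, 0.0, 87.8]
ft_force: [-2.1, 1.5, 0.3]
eef_pos: [525.3, 94.3, 21.6]
eef_rot: [-180.0, 0.0, 87.6]
ft_force: [-2.0, 2.6, 0.8]
eef_pos: [526.1, 94.4, 21.6]
eef_rot: [-180.0, 0.0, 87.4]
ft_force: [-2.8, 2.1, 0.7]
```

```bash
python3 -m handwheel '{"moves": [[0,0.7,0,0],[0,0,0,0]]}'|sed -n 2,4p; python3 -m handwheel '{"moves": [[0,0.7,0,0],[0,0,0,0]]}'|sed -n 2,4p
```

```text
eef_pos: [526.8, 94.4, 21.6]
eef_rot: [180.0, 0.0, 87.4]
ft_force: [-3.2, 1.8, 2.7]
eef_pos: [528.0, 94.2, 21.7]
eef_rot: [179.9, -0.0, 87.4]
ft_force: [-1.0, -0.0, 0.2]
```

```bash
python3 -m handwheel '{"moves": [[0,0.5,0,0],[0,0,0,0]]}'|sed -n 2,4p; python3 -m handwheel '{"moves": [[0,0.5,0,0],[0,0,0,0]]}'|sed -n 2,4p;python3 -m handwheel '{"moves": [[0,0.5,0,0],[0,0,0,0]]}'|sed -n 2,4p
```

```text
eef_pos: [528.4, 94.2, 21.7]
eef_rot: [180.0, 0.0, 87.4]
ft_force: [-0.6, -0.1, 0.6]
eef_pos: [528.6, 94.3, 21.6]
eef_rot: [180.0, 0.0, 87.4]
ft_force: [-0.3, 0.4, 0.8]
eef_pos: [528.9, 94.3, 21.6]
eef_rot: [180.0, 0.0, 87.4]
ft_force: [-2.1, 0.1, 1.5]
```

```bash
python3 -m handwheel '{"moves": [[0,0.5,0,0],[0,0,0,0]]}'|sed -n 2,4p; python3 -m handwheel '{"moves": [[0,0.5,0,0],[0,0,0,0]]}'|sed -n 2,4p;python3 - <<'E'
from h import *
a=arm.capture("top")[160:290,230:370,::-1];b=arm.capture("scene")[140:270,220:360,::-1]
cv2.imwrite("pics/t6.png",cv2.resize(np.hstack([a,b]),None,fx=2.85,fy=2.85,interpolation=cv2.INTER_CUBIC))
E
```

```text
eef_pos: [529.1, 94.3, 21.6]
eef_rot: [-180.0, 0.0, 87.4]
ft_force: [-2.2, 0.3, 2.3]
eef_pos: [529.2, 94.2, 21.5]
eef_rot: [-179.9, 0.0, 87.4]
ft_force: [-4.2, 0.7, 3.1]
```

View pics/t6.png

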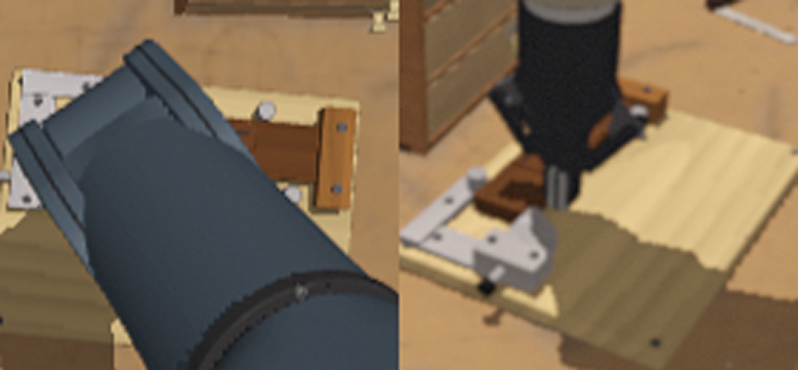

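Top: the heel end is flush with the block (318,155). Scene: the tip lies behind the nose at (530,225) and against the stop pin (478,180). The force is rising with no further travel, so that is the stop. Pressing home now.

```bash
python3 -m handwheel '{"moves": [[0,0.8,-0.2,0],[0,0,0,0]]}'|sed -n 2,4p; python3 -m handwheel '{"moves": [[0,0.8,-0.2,0],[0,0,0,0]]}'|sed -n 2,4p
```

```text
eef_pos: [529.4, 94.3, 21.5]
eef_rot: [-179.9, 0.0, 87.4]
ft_force: [-6.1, 1.1, 3.6]
eef_pos: [529.5, 94.2, 21.6]
eef_rot: [-179.8, 0.0, 87.4]
ft_force: [-8.5, 0.9, 2.5]
```

```bash
python3 -m handwheel '{"moves": [[0,0.8,-0.2,0],[0,0,0,0]]}'|sed -n 2,4p
```

```text
eef_pos: [529.6, 94.2, 21.6]
eef_rot: [-179.7, 0.1, 87.4]
ft_force: [-10.0, 1.4, 3.2]
```

```bash
python3 -m handwheel '{"moves": [[0,0.8,-0.1,0],[0,0,0,0]]}'|sed -n 2,4p; python3 -m handwheel '{"moves": [[0,0,0,0],[0,0,0,0],[0,0,0,0]]}'|sed -n 2,4p
```

```text
eef_pos: [529.7, 94.2, 21.6]
eef_rot: [-179.7, 0.1, 87.5]
ft_force: [-12.9, 1.8, 4.3]
eef_pos: [529.7, 94.2, 21.6]
eef_rot: [-179.7, 0.1, 87.5]
ft_force: [-12.2, 2.4, 2.9]
```

```bash
python3 -m handwheel '{"moves": [[0,-2,0,0],[0,-2,0,0],[0,-3,0,0],[0,-6,0,0],[0,-10,0,0],[0,-15,0,0],[0,0,-25,0],[0,0,-35,0],[0,-30,-35,0],[0,0,0,0]]}'; python3 -m handwheel '{"moves": [[-35,0,-20,0],[-35,0,-20,0],[-35,0,0,0],[-35,0,0,0],[0,0,0,0]]}'
python3 - <<'E'
from h import *
a=arm.capture("top")[160:290,230:370,::-1];b=arm.capture("scene")[140:270,220:360,::-1]
cv2.imwrite("pics/t7.png",cv2.resize(np.hstack([a,b]),None,fx=2.85,fy=2.85,interpolation=cv2.INTER_CUBIC))
E
```

```text
time: 19.82
eef_pos: [466.8, 97.9, 118.5]
eef_rot: [179.7, -0.1, 87.4]
ft_force: [0.4, 0.9, -0.1]
width: -0.0
gripper_force: 0.0
time: 20.23
eef_pos: [460.8, -50.3, 154.0]
eef_rot: [180.0, 0.2, 86.9]
ft_force: [-0.3, -1.0, 0.6]
width: -0.001
gripper_force: 0.0
```

View pics/t7.png

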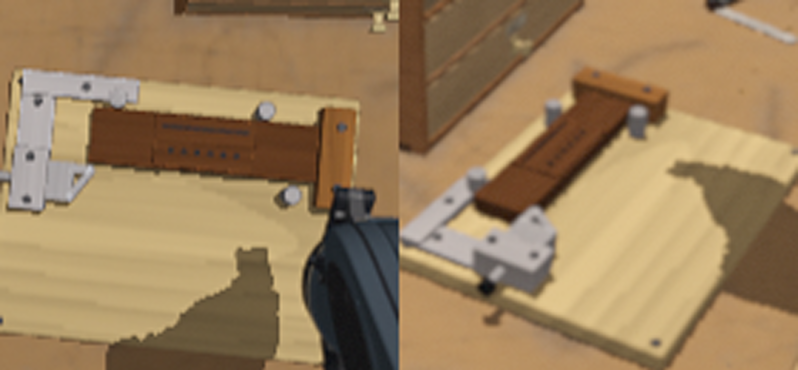

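The blank lies along the jig, with its heel at the block (318,155) and its side at the stop pin (118,100). The catch nose is at (92,168), the same place as before the swing, so it is fully out behind the blank. Handing in.

```bash
python3 - <<'E'
from plant import arm
print(arm.hand_in())
E
```

```text
the job is handed in; nothing more can be done
None
```

The blank is seated against the heel block and stop pin, pressed home at about 12 N, with the catch fully out behind it and the arm clear; I handed the job in at about 20 s, and the hand-in returned no verdict.

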